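# Dock the copper spool and close its cradle

### The job

Slide the copper-wire spool along the bench, upright and without lifting it, fully home into the blue horseshoe cradle. Then lift the orange keeper plate up and off its double hook and stand it upright, all the way down, in the slot across the cradle's mouth, panel down and grip tab up. Leave the green spool and the other loose things on the bench where they are.

Things in the scene. Friction and masses are not known exactly. Their poses are not given: they have to be found in the camera images.
- spool_copper: the part to dock: a wire spool with white flanges and copper winding, standing upright. Flanges 92 mm in diameter and 5 mm thick, winding 78 mm in diameter, 50 mm tall overall, about 0.6 kg: too wide to grasp. Origin: centre of its underside; z up its axis
- dock: fixed blue cradle, no floor. Origin on the bench at the seat's centre; +x runs from mouth to back (entry direction). Inner width 98 mm, back wall's face at x = 49; walls 30 high, 8 thick. Two aluminium posts 50 high at the mouth (x -73 to -43, |y| 49 to 70); wings 25 high flare to x -104, |y| 72. Pin with pulley, 120 high, at x = 90 (mm)
- dock_seat (a point): where the centre of the spool's underside is when home: the dock's origin, on the bench; same axes as the dock
- dock_slot (a point): middle of the keeper slot, on the bench, at x = -58 mm in the dock's frame; same axes as the dock. The slot is two upright grooves in the posts facing each other, open at the top: 14 mm wide along x, and 118 mm from groove bottom to groove bottom along y, 50 mm deep down to the bench
- keeper: orange plate, 8 mm thick (x), 120 g. Origin: centre of its lower edge; z up. Panel 112 wide (y), z 0 to 50 mm; window 38 wide, z 50 to 78, between 9 mm stiles; grip tab 56 wide, z 78 to 110. It starts hanging on the hook by its window's upper edge. Either face may look outward in the slot
- hookstand: fixed steel stand. Origin on the bench; prongs point to its -x. Post 16 mm thick at x = +22 mm, 198 mm high; two prongs 6 mm thick at y = -10 and +10 mm, axis 190 mm above the bench, reaching to x = -66 mm, where their tips turn up to 202 mm. Base plate 110 x 100 x 12 mm
- hook_mid (a point): point midway between the prongs, at the level of their top (193 mm above the bench), where the keeper hangs: x = -23 mm in the hookstand's frame; same axes
- spool_green: leave alone: same size as the copper spool, black flanges and green wire. Origin: centre of its underside
- wash_bottle: leave alone: white wash bottle, 68 mm in diameter, 190 mm tall. Origin: centre of its underside
- flux_jar: leave alone: amber jar, 44 mm in diameter, 55 mm tall. Origin: centre of its underside
- bobbin: leave alone: small copper bobbin with black flanges, 34 mm in diameter, 34 mm tall. Origin: centre of its underside
- loupe: leave alone: black magnifier, 48 mm in diameter, 40 mm tall. Origin: centre of its underside
- screwdriver: leave alone: screwdriver lying along its x axis, 170 mm long. Origin: under its middle
- brush: leave alone: brush lying along its x axis, 160 mm long. Origin: under its middle
Things that resemble listed ones, but are neither listed nor needed, are in the scene too. What is meant by the keeper is not grey or white, and is the larger of those in its own colour.

How it is judged:
By the outcome, as a careful person would: the job done as asked, in the order asked, and still so for the second after the job is handed in, with the robot touching nothing.
It also fails if it takes over 72 s, if anything falls off the work surface, if the arm or the gripper's body presses on something with over 40 N, if the wrist force passes 120 N, or if a joint passes its speed limit or range.

### The arm

A 6-joint arm with a two-finger parallel gripper is mounted at the origin on the work surface. World frame = base frame: x ahead of the robot, y to its left, z up, the work surface at z = 0. Lengths are in m, angles in rad, forces in N, time in s.
With the tool pointing down it reaches from about 0.325 to 0.9 m from the base axis. Payload 6.1 kg.
Tool frame: the origin (TCP) lies at the very end of the fingers, on their centre line; the grasp point (between the pads) lies 19 mm behind it; z points along the fingers, y is the line along which they close (so a half turn about z gives the same grasp; the last joint's range is limited). The gripper opens to 87 mm and grips with 3 to 60 N. Pads are 19 mm wide; open, the fingers measure 117 mm over their backs; the gripper's body (75 mm by 190 mm) begins 51 mm behind the grasp point.
Start: joints at [-1.363, 0.22, 1.526, -0, 1.395, -0.126], TCP at [0.205, -0.59, 0.223] pointing down, gripper open.
Joint ranges: [-2.98, 2.98], [-0.91, 2.08], [0.09, 2.57], [-1.24, 4.39], [0.2, 2.65], [-2.68, 2.68]. Speed limits (rad/s): [2.57, 2.57, 3.01, 3.14, 3.14, 3.14].

### API

Orientations are given as a unit quaternion [w, x, y, z].
In Python, from plant import manip, optics, ticket gives the robot as it stands.
- The arm moves only by the tool apply_moves, never from a script. Its argument "series" is a list of rows, each a list of 6 numbers: the shift along the tool's x, y, z each as a share of 0.5 m, from -1 to 1, then the turn, a rotation vector about the tool's x, y, z each as a share of 45 degrees, from -1 to 1. A call has 1 to 8 rows; each row is the pose to reach, as a shift and turn from the pose commanded when the call began, along the tool's axes at that moment; what a row does not reach only later rows make up. A row lasts 1/8 s, in which the tool goes at most 62.5 mm and 10.7 degrees, less where a joint would pass 70% of its speed; a pose out of reach is approached as far as the arm can. A call with a number of a shift or a turn outside -1 to 1 is refused whole. A call with a gripper value outside its range is refused whole. "hand" is the opening, from -1 (shut) to 1 (fully open), set as the call begins (left out, the last holds). The fingers move at their own pace and stop on an object; the grip force is fixed at half the most. Time passes only in rows, so rows that repeat a pose let the fingers close. It gives the time, the measured TCP pose, the force, the opening and the grip force at its end, in the units of the state.
- manip.get_state(): the state, without advancing time (a new reading comes with each control period).
- optics.camera(name): name is "scene" or "top" or "wrist"; returns (picture, depth): 480x640x3 uint8, red, green, blue; 480x640 float32, m along the optical axis (not along the pixel's ray), 0 where there is no reading.
- optics.get_calibration(name): a dict with "mtx" (3x3 intrinsics, pixels), "eye" and "attitude" of the camera in the world. Camera axes: x right, y up, looking along -z (the intrinsics and any distortion apply to the point x, -y, -z); pixel columns grow to the right and rows downward; lengths in m; the calibration is good to about 2 mm. A picture is of the moment at which its call begins: read the wrist's pose just before it. get_calibration takes no time and is no camera call; for the wrist camera it gives the pose at the moment of the call.
- ticket.close_job(): hands the job in; it is judged then, once.
The state is a dict: "t": time; "q": joint angles; "joint_velocities": joint speeds; "effort": joint torques, N m; "eef_pos": TCP position; "tcp_rot": TCP orientation; "wrist_force": force on the tool from outside, world axes, zero at the start; "torque": the same for the moment, N m; "grip_width": finger opening in m; "gripper_force": force on a finger pad.
Only numpy, scipy, OpenCV 4.12 (cv2) and the standard library are available. Lean on these libraries where they do the work, as an engineer would, in place of code of your own. Each camera call takes 0.05 s, during which the arm holds its last target. There are 200 camera calls.

## Working session

There is one attempt and no reset: what is moved stays moved. The work goes in short steps, Python scripts to look and compute and a tool call to move; the robot and the scene stay as the last step left them, time stands still between calls to the robot, and variables do not carry over. Pictures are saved under pics/ and viewed, at most 10 in all, crops included, and the job is handed in when it is done.

Besides the shell and the picture viewer there is one more tool, called after ">>>" in YAML: its name, and indented under it one key for each argument. apply_moves: Moves the arm, as the interface text tells. Shift numbers are shares of 0.5 m and turn numbers shares of 45 degrees, none past 1 either way. Its arguments: {"type":"object","properties":{"series":{"type":"array"},"hand":{"type":"number"}},"required":["series"]}

```bash
mkdir -p pics; cat > h.py <<'E'
import numpy as np, cv2
from scipy.spatial.transform import Rotation as R
from plant import manip, optics, ticket
def rot(q): q=np.asarray(q,float); return R.from_quat(q[[1,2,3,0]]).as_matrix() if q.shape==(4,) else q
def grab(n,png=None):
    c=optics.get_calibration(n); im,d=optics.camera(n)
    np.savez(f'{n}.npz',im=im,d=d,K=c['mtx'],eye=c['eye'],A=rot(c['attitude']))
    if png: cv2.imwrite(png,im[...,::-1])
    return load(n)
def load(n): return np.load(f'{n}.npz')
def cloud(f):
    d=f['d']; K=f['K']; v,u=np.mgrid[:480,:640]
    p=np.stack([(u-K[0,2])/K[0,0]*d,-(v-K[1,2])/K[1,1]*d,-d],-1)
    return p@f['A'].T+f['eye']
def tomove(dp,rv=(0,0,0),s=None):
    s=s or manip.get_state(); T=rot(s['tcp_rot']); return T.T@np.asarray(dp)/0.5
E
python3 - <<'E'
from h import *
for n in('top','scene'):
    grab(n,f'pics/{n}0.png'); c=optics.get_calibration(n); print(n,c)
print(manip.get_state())
E
```

```text
top {'mtx': array([[513.53410469,   0.        , 320.92581859],
       [  0.        , 513.53410469, 242.01103662],
       [  0.        ,   0.        ,   1.        ]]), 'eye': array([0.44160715, 0.12897414, 1.20239096]), 'attitude': array([ 0.70924737,  0.03966225, -0.03700286, -0.70286973])}
scene {'mtx': array([[489.51288173,   0.        , 319.0744648 ],
       [  0.        , 489.51288173, 238.32296832],
       [  0.        ,   0.        ,   1.        ]]), 'eye': array([0.93984088, 0.83219644, 0.89561295]), 'attitude': array([0.23981016, 0.09593293, 0.38786362, 0.88478798])}
{'t': 0.1, 'q': array([-1.36305809e+00,  2.21137349e-01,  1.52750618e+00, -1.51987015e-05,
        1.39470101e+00, -1.26120555e-01]), 'joint_velocities': array([ 0.00143406, -0.00289003, -0.00222154, -0.00217088, -0.0003349 ,
       -0.00210985]), 'effort': array([ 2.60301029e-03, -4.95937622e+01, -3.88522303e+01,  7.00364588e-02,
        5.14730578e-02, -6.49404524e-05]), 'eef_pos': array([ 0.20466923, -0.58994203,  0.22154778]), 'tcp_rot': array([-8.74906029e-04,  9.86099011e-01,  1.66156471e-01, -4.32106269e-05]), 'wrist_force': array([ 0.05750357, -0.38380701, -0.12959784]), 'torque': array([-0.0330787 , -0.03463486,  0.03146954]), 'gripper_force': 0.0, 'grip_width': 0.08730207846806884}
```

View pics/top0.png

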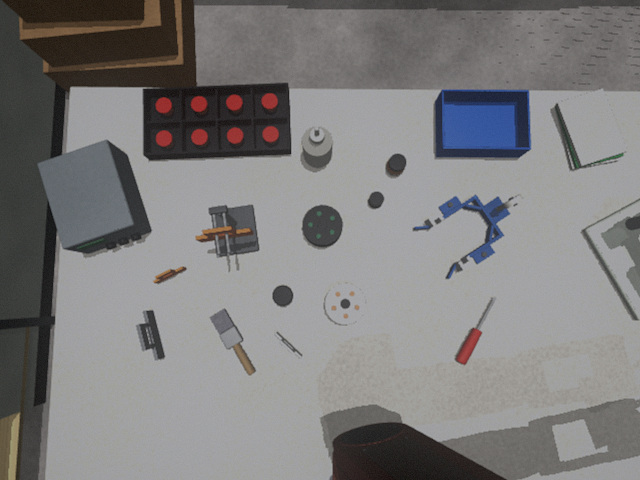

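View pics/scene0.png

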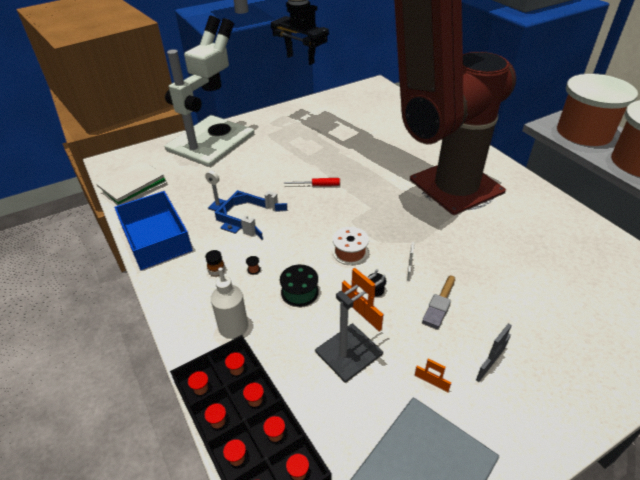

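The top view shows:
- **Spools:** copper spool (white flanges) at (345,303), green spool at (322,226).
- **Dock:** open toward lower-left, centred near (470,235), posts at about (432,223) and (459,268).
- **Keeper candidates:** large orange plate on the hook (225,233), small orange (170,274), grey (150,335) and white (289,344). I choose the large orange one on the hook.
- **Copper candidates:** spool at (345,303), bobbin at (376,200), jar at (397,162). I choose the white-flanged spool.

```bash
cat > m.py <<'E'
from h import *
f=load('top'); P=cloud(f); im=f['im']; hsv=cv2.cvtColor(im,cv2.COLOR_RGB2HSV)
Z=P[...,2]
def box(u0,u1,v0,v1):
    m=np.zeros((480,640),bool); m[v0:v1,u0:u1]=1; return m
def circ(m):
    p=P[m][:,:2]; (c,r)=cv2.minEnclosingCircle(p.astype(np.float32)); return np.round(c,4),round(r,4),len(p),np.median(P[m][:,2]).round(4)
print('bench z',np.median(Z[box(280,320,380,400)]), np.median(Z[box(380,440,300,340)]))
print('copper',circ(box(315,375,275,335)&(Z>.04)&(Z<.06)))
print('green',circ(box(295,350,198,252)&(Z>.04)&(Z<.06)))
for n,b in dict(loupe=(265,300,280,312),bobbin=(365,388,188,211),jar=(383,410,150,175),bottle=(298,336,122,172)).items(): 
    print(n,circ(box(*b)&(Z>.025)))
blue=(hsv[...,0]>100)&(hsv[...,0]<125)&(hsv[...,1]>120)
m=box(405,530,185,285)
for lo,hi in((.015,.027),(.027,.036),(.043,.056),(.1,.13)):
    mm=m&(Z>lo)&(Z<hi); print(lo,mm.sum(),P[mm].mean(0).round(4) if mm.sum() else '')
mm=m&(Z>.043)&(Z<.056); n,l,st,c=cv2.connectedComponentsWithStats(mm.astype(np.uint8))
for i in range(1,n):
    if st[i,4]>8: print('post',P[l==i].mean(0).round(4),st[i],cv2.minAreaRect(P[l==i][:,:2].astype(np.float32)))
m=box(190,265,195,275)
for lo,hi in((.005,.02),(.12,.18),(.18,.2),(.2,.212),(.212,.26)):
    mm=m&(Z>lo)&(Z<hi); print('hook',lo,mm.sum(),cv2.minAreaRect(P[mm][:,:2].astype(np.float32)) if mm.sum() else '',np.median(Z[mm]))
org=m&(hsv[...,0]<20)&(hsv[...,1]>150); print('orange',P[org].min(0),P[org].max(0)); 
mm=org&(Z>.2); print(cv2.fitLine(P[mm][:,:2].astype(np.float32),cv2.DIST_L2,0,.01,.01).ravel(),P[mm].mean(0))
big=cv2.resize(im[175:300,180:540],(800,278),interpolation=cv2.INTER_CUBIC)
sc=load('scene')['im']; b2=cv2.resize(sc[150:400,190:500],(800,645))[:, :]
b2=cv2.resize(sc[250:400,300:460],(340,319)); b3=cv2.resize(sc[160:270,190:390],(460,253)); b3=np.vstack([b3,np.zeros((66,460,3),np.uint8)])
cv2.imwrite('pics/crop.png',np.vstack([big,np.hstack([b2,b3])])[...,::-1])
E
python3 m.py
```

```text
bench z 0.0012387124578376874 0.0009127652392434404
copper (array([0.4288, 0.08  ]), 0.046, 1330, np.float64(0.0511))
green (array([0.6054, 0.1326]), 0.0459, 1264, np.float64(0.0513))
loupe (array([0.4448, 0.1862]), 0.0574, 346, np.float64(0.0407))
bobbin (array([0.5631, 0.0635]), 0.1381, 173, np.float64(0.0351))
jar (array([0.6044, 0.0393]), 0.186, 308, np.float64(0.0553))
bottle (array([0.6286, 0.1412]), 0.1875, 988, np.float64(0.1142))
0.015 251 [ 0.5977 -0.2029  0.0219]
0.027 580 [ 0.6119 -0.2209  0.0308]
0.043 232 [ 0.5758 -0.1625  0.0501]
0.1 126 [ 0.6514 -0.2771  0.1141]
post [ 0.6519 -0.2767  0.0495] [501 204   4   5  11] ((0.6520633697509766, -0.27660271525382996), (0.010177500545978546, 0.0035870641004294157), 20.037860870361328)
post [ 0.6225 -0.1235  0.0502] [427 212  17  15 111] ((0.6219813227653503, -0.12496185302734375), (0.020721670240163803, 0.03280898928642273), 33.86255645751953)
post [ 0.5212 -0.1904  0.0501] [457 256  17  15 110] ((0.5222894549369812, -0.19005940854549408), (0.020585350692272186, 0.03029627911746502), 32.89371109008789)
hook 0.005 1481 ((0.5879671573638916, 0.35543665289878845), (0.1881546527147293, 0.17537841200828552), 1.2426891326904297) 0.012572760619174561
hook 0.12 328 ((0.5899798274040222, 0.3382301926612854), (0.051300983875989914, 0.11198470741510391), 9.34146785736084) 0.1605068135718506
hook 0.18 340 ((0.5722192525863647, 0.333694726228714), (0.0539054311811924, 0.09867758303880692), 86.20513153076172) 0.19458962088856502
hook 0.2 96 ((0.5686978697776794, 0.3325599730014801), (0.05209934338927269, 0.09947337955236435), 87.51224517822266) 0.20193308012196232
hook 0.212 153 ((0.5690352916717529, 0.3344636559486389), (0.00882583949714899, 0.0560641773045063), 9.071370124816895) 0.22565479500790264
orange [0.56720867 0.3078438  0.22456207] [0.57527292 0.35964998 0.22665179]
[ 0.14344648 -0.98965806  0.5706067   0.3405672 ] [0.57060673 0.34056721 0.22562711]
```

View pics/crop.png

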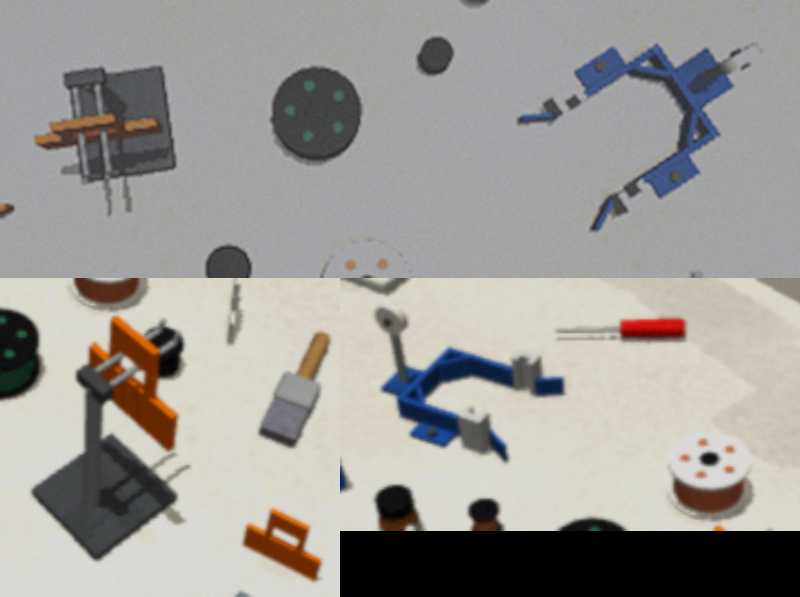

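The crop confirms the choice: the large orange plate hangs on the double hook with its tab up. The dock's mouth faces the white-flanged spool. Next I'll check obstacle clearances and dock-frame numbers.

```bash
cat >> h.py <<'E'
import sys
SEAT=np.array([.6039,-.2061]); DX=np.array([.547,-.837]); DY=np.array([.837,.547])
def dk(x,y): return SEAT+x*DX+y*DY
def todk(p): d=np.asarray(p)[:2]-SEAT; return d@DX,d@DY
def plan(xy,z,ang=None):
    """print row numbers from the present pose to world xy,z with tool x heading ang (deg), tool down"""
    s=manip.get_state(); T=rot(s['tcp_rot']); h=np.degrees(np.arctan2(T[1,0],T[0,0]))
    ang=h if ang is None else ang
    a=np.radians(ang); G=np.array([[np.cos(a),np.sin(a),0],[np.sin(a),-np.cos(a),0],[0,0,-1]])
    rv=np.degrees(R.from_matrix(T.T@G).as_rotvec())/45
    print('row',((T.T@(np.array([*xy,z])-s['eef_pos']))/.5).round(3),rv.round(3),'heading',h.round(2),'pos',s['eef_pos'].round(4),'t',round(s['t'],2),'F',s['wrist_force'].round(1))
E
python3 - <<'E'
from h import *
f=load('top'); P=cloud(f); Z=P[...,2]
m=((Z>.008)&(Z<.3)).astype(np.uint8); m[:80]=0; m[330:,310:]=0
n,l,st,c=cv2.connectedComponentsWithStats(m)
for i in range(1,n):
    if st[i,4]>25: p=P[l==i]; print(c[i].round(),st[i,4],np.percentile(p,[2,98],axis=0).round(3).tolist(),'zmax',p[:,2].max().round(3))
print('dock frame spool',todk([.4288,.08])); plan((.45,-.2),.25,60)
E
```

```text
[213. 121.] 6926 [[0.769, 0.216, 0.008], [0.936, 0.549, 0.049]] zmax 0.054
[589. 130.] 3875 [[0.759, -0.562, 0.012], [0.923, -0.427, 0.041]] zmax 0.044
[484. 122.] 2949 [[0.778, -0.335, 0.009], [0.918, -0.137, 0.073]] zmax 0.077
[317. 147.] 1028 [[0.749, 0.115, 0.016], [0.809, 0.176, 0.176]] zmax 0.193
[ 93. 198.] 8901 [[0.548, 0.54, 0.022], [0.763, 0.726, 0.126]] zmax 0.129
[395. 165.] 359 [[0.73, -0.056, 0.011], [0.768, -0.017, 0.061]] zmax 0.063
[376. 199.] 171 [[0.655, -0.007, 0.018], [0.685, 0.023, 0.039]] zmax 0.041
[474. 227.] 1418 [[0.505, -0.287, 0.008], [0.672, -0.102, 0.12]] zmax 0.125
[620. 252.] 3759 [[0.419, -0.599, 0.011], [0.658, -0.488, 0.053]] zmax 0.082
[231. 231.] 2220 [[0.536, 0.285, 0.009], [0.65, 0.383, 0.227]] zmax 0.231
[322. 226.] 1277 [[0.563, 0.091, 0.046], [0.647, 0.173, 0.056]] zmax 0.058
[483. 254.] 28 [[0.541, -0.251, 0.009], [0.551, -0.235, 0.014]] zmax 0.016
[167. 275.] 205 [[0.473, 0.45, 0.009], [0.507, 0.513, 0.077]] zmax 0.078
[344. 304.] 1330 [[0.389, 0.039, 0.047], [0.47, 0.121, 0.056]] zmax 0.058
[282. 296.] 343 [[0.425, 0.2, 0.035], [0.468, 0.241, 0.045]] zmax 0.048
[485. 314.] 108 [[0.375, -0.265, 0.011], [0.445, -0.212, 0.022]] zmax 0.026
[231. 338.] 979 [[0.274, 0.289, 0.012], [0.407, 0.379, 0.025]] zmax 0.028
[149. 336.] 734 [[0.306, 0.493, 0.01], [0.406, 0.525, 0.114]] zmax 0.117
[287. 346.] 178 [[0.311, 0.178, 0.01], [0.361, 0.235, 0.083]] zmax 0.085
dock frame spool (np.float64(-0.3352454), np.float64(0.009938000000000037))
row [ 0.719 -0.576 -0.056] [-0.002 -0.001 -0.908] heading 19.13 pos [ 0.2047 -0.5899  0.2215] t 0.1 F [ 0.1 -0.4 -0.1]
```

>>> apply_moves:
  series:
    - [0.72,-0.576,-0.056,0,0,-0.9]
    - [0.72,-0.576,-0.056,0,0,-0.9]
    - [0.72,-0.576,-0.056,0,0,-0.9]
    - [0.72,-0.576,-0.056,0,0,-0.9]
    - [0.72,-0.576,-0.056,0,0,-0.9]
    - [0.72,-0.576,-0.056,0,0,-0.9]
    - [0.72,-0.576,-0.056,0,0,-0.9]
    - [0.72,-0.576,-0.056,0,0,-0.9]
  hand: 0

```text
t: 1.1
eef_pos: [0.4517, -0.1974, 0.2506]
tcp_rot: [-0.0, 0.867, 0.499, 0.0]
wrist_force: [-0.6, -0.6, -0.3]
grip_width: 0.0434
gripper_force: 0.0
```

```bash
python3 -c "
from h import *
plan(dk(-.40,.0099),.2,100); print(dk(-.4,.0099))"
```

```text
row [ 0.515 -0.434  0.102] [ 0.    -0.001 -0.893] heading 59.82 pos [ 0.4517 -0.1974  0.2506] t 1.1 F [-0.6 -0.6 -0.3]
[0.3933863 0.1341153]
```

>>> apply_moves:
  series:
    - [0.515,-0.434,0.1,0,0,-0.9]
    - [0.515,-0.434,0.1,0,0,-0.9]
    - [0.515,-0.434,0.1,0,0,-0.9]
    - [0.515,-0.434,0.1,0,0,-0.9]
    - [0.515,-0.434,0.1,0,0,-0.9]
    - [0.515,-0.434,0.1,0,0,-0.9]
    - [0.515,-0.434,0.1,0,0,-0.9]

```text
t: 1.98
eef_pos: [0.3925, 0.1329, 0.1999]
tcp_rot: [-0.0, 0.64, 0.768, -0.0]
wrist_force: [0.1, -0.0, -0.1]
grip_width: 0.0433
gripper_force: 0.0
```

```bash
python3 -c "
from h import *
plan(dk(-.40,.0099),.13,123.1)"
```

```text
row [0.002 0.002 0.14 ] [-0.002 -0.001 -0.505] heading 100.36 pos [0.3925 0.1329 0.1999] t 1.98 F [ 0.1 -0.  -0.1]
```

>>> apply_moves:
  series:
    - [0.002,0.002,0.14,0,0,-0.505]
    - [0.002,0.002,0.14,0,0,-0.505]
    - [0.002,0.002,0.14,0,0,-0.505]
    - [0.002,0.002,0.14,0,0,-0.505]

```text
t: 2.48
eef_pos: [0.3954, 0.132, 0.1316]
tcp_rot: [0.001, 0.48, 0.877, 0.0]
wrist_force: [-0.1, 0.1, -1.2]
grip_width: 0.0437
gripper_force: 0.0
```

```bash
python3 - <<'E'
from h import *
plan(dk(-.40,.0099),.01,123.1)
f=grab('wrist','pics/w1.png'); P=cloud(f); Z=P[...,2]; print(f['eye'])
near=np.hypot(P[...,0]-.4288,P[...,1]-.08)<.06
m=(near&(Z>.04)&(Z<.06)); p=P[m][:,:2].astype(np.float32); print(m.sum(),np.median(Z[m]) if m.any() else '', cv2.minEnclosingCircle(p) if m.any() else '')
E
```

```text
row [ 0.006 -0.001  0.243] [ 0.002  0.001 -0.011] heading 122.61 pos [0.3954 0.132  0.1316] t 2.48 F [-0.1  0.1 -1.2]
[0.35108534 0.20032074 0.29363523]
5082 0.05008254191383989 ((0.42937374114990234, 0.0783195048570633), 0.046482980251312256)
```

View pics/w1.png

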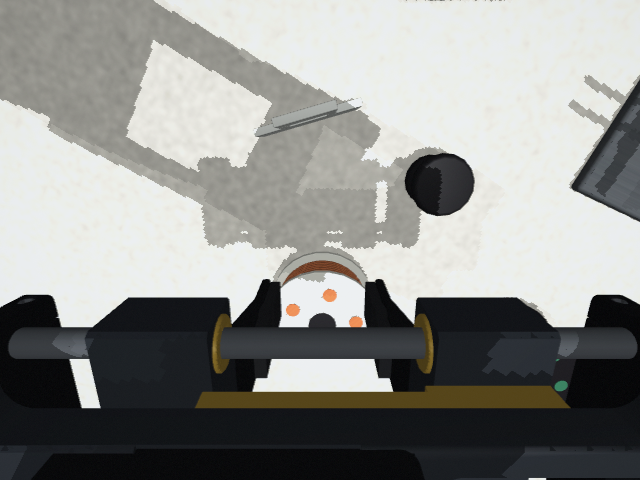

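The wrist view shows the copper spool at about (320,310), centred between the fingers. The white decoy is at (310,118) and the loupe at (440,183), both clear of the fingers. Descending.

>>> apply_moves:
  series:
    - [0.004,0,0.1,0,0,0]
    - [0.004,0,0.18,0,0,0]
    - [0.004,0,0.24,0,0,0]
    - [0.004,0,0.24,0,0,0]
    - [0.004,0,0.24,0,0,0]

```text
t: 3.15
eef_pos: [0.3947, 0.1344, 0.0121]
tcp_rot: [0.001, 0.479, 0.878, 0.001]
wrist_force: [0.9, 0.4, 0.4]
grip_width: 0.0433
gripper_force: 0.0
```

```bash
python3 - <<'E'
from h import *
s=manip.get_state(); print(todk(s['eef_pos']))
plan(dk(-.19,.0),.01,123.1); plan(dk(-.10,.0),.01,123.1)
E
```

```text
(np.float64(-0.39939310886991897), np.float64(0.011181608655713113))
row [-0.419 -0.02   0.005] [ 0.003  0.001 -0.007] heading 122.79 pos [0.3947 0.1344 0.0121] t 3.15 F [0.9 0.4 0.4]
row [-0.599 -0.018  0.005] [ 0.003  0.001 -0.007] heading 122.79 pos [0.3947 0.1344 0.0121] t 3.15 F [0.9 0.4 0.4]
```

>>> apply_moves:
  series:
    - [-0.02,-0.001,0,0,0,0]
    - [-0.04,-0.002,0,0,0,0]
    - [-0.07,-0.003,0,0,0,0]
    - [-0.1,-0.005,0,0,0,0]
    - [-0.13,-0.007,0,0,0,0]
    - [-0.16,-0.008,0,0,0,0]
    - [-0.19,-0.01,0,0,0,0]
    - [-0.21,-0.011,0,0,0,0]

```text
t: 4.15
eef_pos: [0.4462, 0.0429, 0.0115]
tcp_rot: [-0.0, 0.479, 0.878, 0.001]
wrist_force: [-4.4, 7.0, 6.9]
grip_width: 0.0433
gripper_force: 4.5
```

>>> apply_moves:
  series:
    - [-0.03,-0.001,0,0,0,0]
    - [-0.06,-0.002,0,0,0,0]
    - [-0.09,-0.004,0,0,0,0]
    - [-0.12,-0.005,0,0,0,0]
    - [-0.15,-0.007,0,0,0,0]
    - [-0.18,-0.008,0,0,0,0]
    - [-0.2,-0.009,0,0,0,0]
    - [-0.21,-0.01,0,0,0,0]

```text
t: 5.15
eef_pos: [0.4985, -0.0479, 0.0114]
tcp_rot: [-0.001, 0.479, 0.878, 0.001]
wrist_force: [-4.7, 6.8, 6.1]
grip_width: 0.0436
gripper_force: 4.5
```

```bash
cat > look.py <<'E'
from h import *
s=manip.get_state(); print('tcp dk',np.round(todk(s['eef_pos']),4),s['eef_pos'][2].round(4))
f=grab('top','pics/%s.png'%sys.argv[1]); P=cloud(f); im=f['im'].astype(int); Z=P[...,2]
D=(P[...,:2]-SEAT)@np.c_[DX,DY]
# white flange pixels by colour+height
g=(im.min(-1)>110)&(Z>.044)&(Z<.058)&(abs(D[...,1])<.07)&(D[...,0]<.06)&(D[...,0]>-.25)
n,l,st,c=cv2.connectedComponentsWithStats(g.astype(np.uint8)); i=1+st[1:,4].argmax(); q=D[l==i]
print('flange px',len(q),'min',q.min(0).round(4),'max',q.max(0).round(4),cv2.minEnclosingCircle(q.astype(np.float32)))
E
python3 look.py t2; python3 -c "
from h import *
plan(dk(-.07,0),.011,123.1)"
```

```text
tcp dk [-0.19   -0.0017] 0.0114
flange px 94 min [-0.073  0.049] max [-0.0427  0.0698] ((-0.0578831247985363, 0.05987115204334259), 0.017886990681290627)
row [-0.239  0.005  0.001] [ 0.001 -0.001 -0.007] heading 122.79 pos [ 0.4988 -0.0483  0.0114] t 5.2 F [-2.5  4.6  5.6]
```

View pics/t2.png

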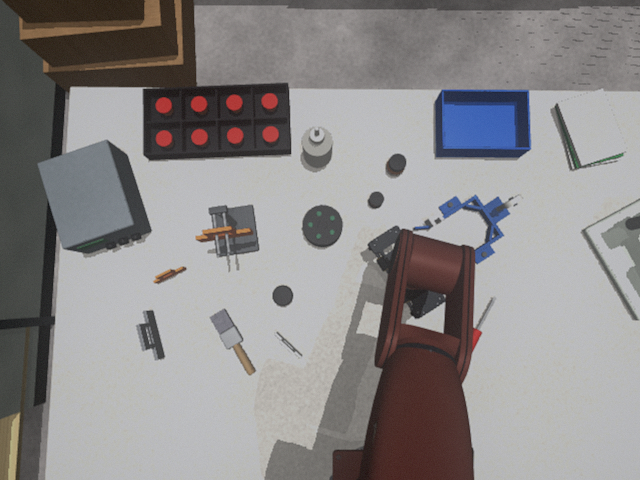

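The arm hides the spool in the top view. The one visible post fits my dock frame to within 1 mm. I'll use the wrist camera to see the spool.

```bash
cat > lookw.py <<'E'
from h import *
s=manip.get_state(); tc=np.array(todk(s['eef_pos'])); print('tcp dk',tc.round(4),s['eef_pos'][2].round(4),'F',s['wrist_force'].round(1))
f=grab('wrist','pics/%s.png'%sys.argv[1]); P=cloud(f); im=f['im'].astype(int); Z=P[...,2]
D=(P[...,:2]-SEAT)@np.c_[DX,DY]; d=D-tc
g=(Z>.044)&(Z<.056)&(d[...,0]>-.02)&(d[...,0]<.13)&(abs(d[...,1])<.06)&(im.min(-1)>60)
n,l,st,c=cv2.connectedComponentsWithStats(g.astype(np.uint8))
for i in range(1,n):
    if st[i,4]>60: q=D[l==i]; print(st[i,4],c[i].round(),q.min(0).round(4),q.max(0).round(4),cv2.minEnclosingCircle(q.astype(np.float32)))
E
python3 lookw.py w2
```

```text
tcp dk [-0.1895 -0.0017] 0.0114 F [-2.5  4.6  5.6]
3626 [321. 375.] [-0.1819 -0.032 ] [-0.1636  0.0284] ((-0.16526126861572266, -0.0018139425665140152), 0.03028274141252041)
```

View pics/w2.png

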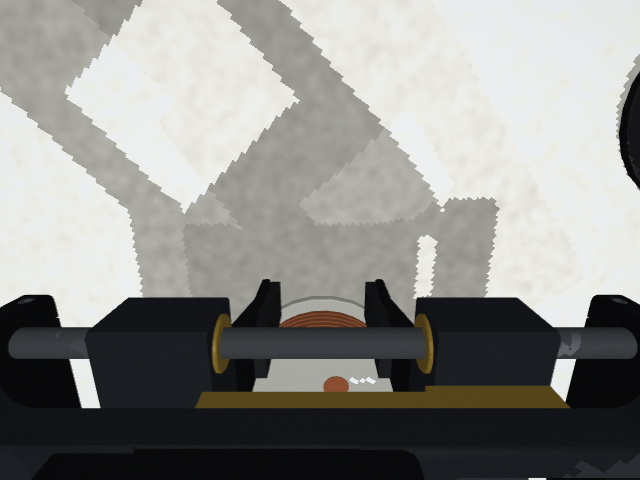

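The wrist view shows the flange rear edge at about row 385, centred on column 321. The spool centre is therefore near dock x = -0.136, y = -0.002, and cradled by the fingers. Continuing the push into the mouth.

>>> apply_moves:
  series:
    - [-0.02,0.001,0,0,0,0]
    - [-0.05,0.002,0,0,0,0]
    - [-0.08,0.003,0,0,0,0]
    - [-0.11,0.004,0,0,0,0]
    - [-0.14,0.004,0,0,0,0]
    - [-0.17,0.004,0,0,0,0]
    - [-0.2,0.004,0,0,0,0]
    - [-0.22,0.004,0,0,0,0]

```text
t: 6.25
eef_pos: [0.5595, -0.1395, 0.011]
tcp_rot: [-0.001, 0.479, 0.878, 0.0]
wrist_force: [-3.6, 6.4, 4.3]
grip_width: 0.0436
gripper_force: 4.0
```

```bash
python3 lookw.py w3; python3 -c "
from h import *
plan(dk(-.052,0),.011,123.1)"
```

```text
tcp dk [-0.08   -0.0007] 0.011 F [-3.6  6.4  4.3]
3644 [321. 375.] [-0.0731 -0.031 ] [-0.0549  0.0292] ((-0.056291863322257996, -0.0009174691513180733), 0.030189290642738342)
row [-0.053  0.002  0.   ] [ 0.    -0.    -0.007] heading 122.8 pos [ 0.5603 -0.1406  0.0112] t 6.3 F [-2.1  2.1  2.6]
```

>>> apply_moves:
  series:
    - [-0.012,0.001,0,0,0,0]
    - [-0.025,0.002,0,0,0,0]
    - [-0.036,0.002,0,0,0,0]
    - [-0.046,0.002,0,0,0,0]
    - [-0.052,0.002,0,0,0,0]
    - [-0.054,0.002,0,0,0,0]
    - [-0.054,0.002,0,0,0,0]

```text
t: 7.18
eef_pos: [0.5746, -0.1609, 0.0108]
tcp_rot: [-0.001, 0.478, 0.878, 0.0]
wrist_force: [-3.0, 4.9, 4.9]
grip_width: 0.0437
gripper_force: 3.6
```

```bash
python3 lookw.py w4
```

```text
tcp dk [-0.0539  0.0003] 0.0108 F [-3.   4.9  4.9]
3659 [321. 375.] [-0.0469 -0.03  ] [-0.0289  0.0303] ((-0.029458608478307724, 0.0001440625637769699), 0.03021370619535446)
```

>>> apply_moves:
  series:
    - [-0.002,0,0,0,0,0]
    - [-0.004,0,0,0,0,0]
    - [-0.005,0,0,0,0,0]
    - [-0.005,0,0,0,0,0]

```text
t: 7.72
eef_pos: [0.5759, -0.1628, 0.0108]
tcp_rot: [-0.001, 0.478, 0.878, 0.0]
wrist_force: [-4.2, 5.8, 5.6]
grip_width: 0.0435
gripper_force: 3.8
```

>>> apply_moves:
  series:
    - [0.02,0,0,0,0,0]
    - [0.05,0,0,0,0,0]
    - [0.06,0,0,0,0,0]
    - [0.06,0,-0.1,0,0,0]
    - [0.06,0,-0.2,0,0,0]
    - [0.06,0,-0.32,0,0,0]
    - [0.06,0,-0.44,0,0,0]
    - [0.06,0,-0.5,0,0,0]

```text
t: 8.72
eef_pos: [0.5616, -0.1386, 0.2653]
tcp_rot: [0.003, 0.478, 0.878, 0.0]
wrist_force: [-0.6, 0.5, 0.5]
grip_width: 0.0433
gripper_force: 0.0
```

```bash
python3 -c "
from h import *
plan((.48,.25),.30,98.5)"
```

```text
row [ 0.741  0.285 -0.072] [0.006 0.006 0.541] heading 122.86 pos [ 0.5616 -0.1386  0.2653] t 8.72 F [-0.6  0.5  0.5]
```

>>> apply_moves:
  series:
    - [0.74,0.285,-0.07,0,0,0.54]
    - [0.74,0.285,-0.07,0,0,0.54]
    - [0.74,0.285,-0.07,0,0,0.54]
    - [0.74,0.285,-0.07,0,0,0.54]
    - [0.74,0.285,-0.07,0,0,0.54]
    - [0.74,0.285,-0.07,0,0,0.54]
    - [0.74,0.285,-0.07,0,0,0.54]
    - [0.74,0.285,-0.07,0,0,0.54]
  hand: -0.45

```text
t: 9.72
eef_pos: [0.4785, 0.2518, 0.2957]
tcp_rot: [0.0, 0.651, 0.759, 0.0]
wrist_force: [-0.0, -0.0, -0.5]
grip_width: 0.0239
gripper_force: 0.0
```

```bash
python3 look.py t3; python3 - <<'E'
from h import *
g=grab('wrist','pics/w5.png'); P=cloud(g); Z=P[...,2]; hsv=cv2.cvtColor(g['im'],cv2.COLOR_RGB2HSV)
o=(hsv[...,0]<20)&(hsv[...,1]>140)&(Z>.1)&(np.hypot(P[...,0]-.57,P[...,1]-.335)<.1); t=o&(Z>.215)
print(o.sum(),t.sum()); 
if t.sum(): print(np.median(Z[t]),cv2.minAreaRect(P[t][:,:2].astype(np.float32)))
plan((.569,.3345),.3,98.5)
a=load('top')['im']; a=cv2.resize(a[180:290,390:540],(530,389)); b=cv2.resize(g['im'],(270,202)); b=np.vstack([b,np.zeros((187,270,3),np.uint8)])
cv2.imwrite('pics/c3.png',np.hstack([a,b])[...,::-1])
E
```

```text
tcp dk [-0.4519  0.1455] 0.2957
flange px 1165 min [-0.0503 -0.0448] max [0.0407 0.0462] ((-0.004590198397636414, 0.0009624428930692375), 0.04670094698667526)
5357 1491
0.22463257558163174 ((0.5696055889129639, 0.3332388401031494), (0.008919636718928814, 0.05531293526291847), 8.367294311523438)
row [ 0.141  0.203 -0.009] [-0.     0.001  0.002] heading 98.59 pos [0.4791 0.2496 0.2954] t 9.82 F [ 0.5 -0.2  0.2]
```

View pics/c3.png

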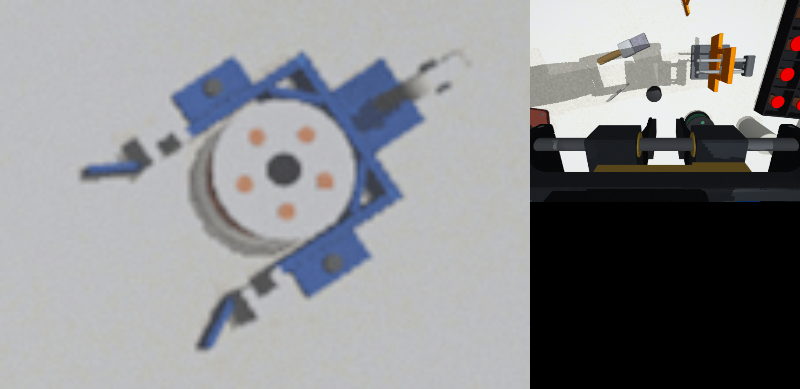

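The top view shows the spool inside the horseshoe and aligned laterally, but its centre is about 4.6 mm short of the seat. The top camera and the robot differ by 2–3 mm. I'll go back and push about 5.6 mm further.

```bash
python3 -c "
from h import *
plan(dk(-.085,0),.16,123)"
```

```text
row [-0.784  0.04   0.271] [-0.     0.001 -0.542] heading 98.59 pos [0.4791 0.2496 0.2954] t 9.82 F [ 0.5 -0.2  0.2]
```

>>> apply_moves:
  series:
    - [-0.78,0.04,0.1,0,0,-0.54]
    - [-0.78,0.04,0.1,0,0,-0.54]
    - [-0.78,0.04,0.1,0,0,-0.54]
    - [-0.78,0.04,0.1,0,0,-0.54]
    - [-0.78,0.04,0.1,0,0,-0.54]
    - [-0.784,0.04,0.2,0,0,-0.54]
    - [-0.784,0.04,0.27,0,0,-0.54]
    - [-0.784,0.04,0.27,0,0,-0.54]
  hand: 0

```text
t: 10.82
eef_pos: [0.554, -0.1375, 0.1562]
tcp_rot: [-0.004, 0.481, 0.877, -0.001]
wrist_force: [-0.7, 0.4, -0.2]
grip_width: 0.0434
gripper_force: 0.0
```

```bash
python3 -c "
from h import *
plan(dk(-.085,0.0003),.011,122.9); plan(dk(-.046,0.0003),.011,122.9)"
```

```text
row [-0.001  0.01   0.29 ] [-0.006 -0.007 -0.008] heading 122.56 pos [ 0.554  -0.1375  0.1562] t 10.82 F [-0.7  0.4 -0.2]
row [-0.079  0.011  0.29 ] [-0.006 -0.007 -0.008] heading 122.56 pos [ 0.554  -0.1375  0.1562] t 10.82 F [-0.7  0.4 -0.2]
```

>>> apply_moves:
  series:
    - [0,0,0.1,0,0,0]
    - [0,0,0.2,0,0,0]
    - [0,0,0.28,0,0,0]
    - [0,0,0.29,0,0,0]
    - [0,0,0.29,0,0,0]

```text
t: 11.45
eef_pos: [0.5584, -0.1351, 0.0172]
tcp_rot: [0.001, 0.478, 0.878, 0.0]
wrist_force: [0.2, -1.0, 0.3]
grip_width: 0.0434
gripper_force: 0.0
```

```bash
python3 -c "
from h import *
plan(dk(-.046,0.0003),.011,122.9)"
```

```text
row [-0.077 -0.     0.013] [ 0.001  0.002 -0.001] heading 122.84 pos [ 0.5584 -0.1351  0.0172] t 11.45 F [ 0.2 -1.   0.3]
```

>>> apply_moves:
  series:
    - [-0.02,0,0.012,0,0,0]
    - [-0.045,0,0.012,0,0,0]
    - [-0.06,0,0.012,0,0,0]
    - [-0.068,0,0.012,0,0,0]
    - [-0.074,0,0.012,0,0,0]
    - [-0.077,0,0.012,0,0,0]
    - [-0.077,0,0.012,0,0,0]

```text
t: 12.32
eef_pos: [0.5776, -0.1659, 0.0097]
tcp_rot: [-0.001, 0.478, 0.878, 0.0]
wrist_force: [-3.5, 5.0, 4.7]
grip_width: 0.0435
gripper_force: 3.2
```

```bash
python3 lookw.py w6
```

```text
tcp dk [-0.048 -0.   ] 0.0097 F [-3.5  5.   4.7]
3707 [322. 375.] [-0.0419 -0.03  ] [-0.0242  0.0298] ((-0.02488074079155922, -6.963592022657394e-05), 0.029948392882943153)
```

>>> apply_moves:
  series:
    - [-0.002,0,0,0,0,0]
    - [-0.004,0,0,0,0,0]
    - [-0.006,0,0,0,0,0]
    - [-0.006,0,0,0,0,0]

```text
t: 12.88
eef_pos: [0.5791, -0.1683, 0.0096]
tcp_rot: [-0.001, 0.478, 0.878, 0.0]
wrist_force: [-3.3, 5.5, 5.3]
grip_width: 0.0434
gripper_force: 3.4
```

```bash
python3 lookw.py w7
```

```text
tcp dk [-0.0452 -0.    ] 0.0096 F [-3.3  5.5  5.3]
3696 [321. 375.] [-0.0391 -0.0299] [-0.0211  0.0296] ((-0.02314608171582222, -0.00016051717102527618), 0.029810389503836632)
```

>>> apply_moves:
  series:
    - [0.02,0,0,0,0,0]
    - [0.05,0,0,0,0,0]
    - [0.07,0,0,0,0,0]
    - [0.07,0,-0.1,0,0,0]
    - [0.07,0,-0.2,0,0,0]
    - [0.07,0,-0.32,0,0,0]
    - [0.07,0,-0.44,0,0,0]
    - [0.07,0,-0.56,0,0,0]

```text
t: 13.92
eef_pos: [0.5603, -0.1396, 0.2915]
tcp_rot: [0.0, 0.478, 0.878, -0.0]
wrist_force: [1.1, -0.5, -0.3]
grip_width: 0.0437
gripper_force: 0.0
```

```bash
python3 -c "
from h import *
plan((.50,.25),.30,98.4)"
```

```text
row [ 0.72   0.322 -0.017] [0.    0.    0.544] heading 122.87 pos [ 0.5603 -0.1396  0.2915] t 13.93 F [ 1.1 -0.5 -0.3]
```

>>> apply_moves:
  series:
    - [0.72,0.32,-0.017,0,0,0.544]
    - [0.72,0.32,-0.017,0,0,0.544]
    - [0.72,0.32,-0.017,0,0,0.544]
    - [0.72,0.32,-0.017,0,0,0.544]
    - [0.72,0.32,-0.017,0,0,0.544]
    - [0.72,0.32,-0.017,0,0,0.544]
    - [0.72,0.32,-0.017,0,0,0.544]
    - [0.72,0.32,-0.017,0,0,0.544]
  hand: -0.45

```text
t: 14.92
eef_pos: [0.4988, 0.251, 0.2978]
tcp_rot: [-0.0, 0.652, 0.758, -0.0]
wrist_force: [-1.1, 0.1, 0.1]
grip_width: 0.0238
gripper_force: 0.0
```

```bash
python3 look.py t4; python3 - <<'E'
from h import *
g=grab('wrist'); P=cloud(g); Z=P[...,2]; hsv=cv2.cvtColor(g['im'],cv2.COLOR_RGB2HSV)
o=(hsv[...,0]<20)&(hsv[...,1]>140)&(Z>.1)&(np.hypot(P[...,0]-.57,P[...,1]-.335)<.1); t=o&(Z>.215)
print(t.sum(),np.median(Z[t]),cv2.minAreaRect(P[t][:,:2].astype(np.float32)))
# prongs / post in wrist view
near=np.hypot(P[...,0]-.58,P[...,1]-.335)<.09
m=near&~o&(Z>.18)&(Z<.206); p=P[m]; r=R.from_euler('z',-8.4,degrees=True).as_matrix(); q=(p-[.5696,.3332,0])@r.T
for lo in np.arange(-.06,.08,.01):
    k=(q[:,0]>=lo)&(q[:,0]<lo+.01); 
    if k.sum()>5: print(round(lo,3),k.sum(),np.percentile(q[k,1],[2,50,98]).round(4),np.median(q[k,2]).round(4))
plan((.5695,.3335),.24,98.4)
E
```

```text
tcp dk [-0.44    0.1621] 0.2978
flange px 1170 min [-0.043  -0.0453] max [0.0484 0.0463] ((0.001977408304810524, 0.0006258393405005336), 0.046615421772003174)
1417 0.2246968995205796 ((0.531242311000824, 0.3266603648662567), (0.0864146500825882, 0.05603056028485298), 9.565370559692383)
-0.05 185 [-0.0146  0.0053  0.0103] 0.1998
-0.04 214 [-0.0146  0.0053  0.0103] 0.1924
-0.03 211 [-0.0145  0.0053  0.0103] 0.1925
-0.02 211 [-0.0146  0.0053  0.0103] 0.1927
-0.01 156 [-0.0145  0.0053  0.0154] 0.1927
0.01 88 [-0.0137  0.0061  0.0111] 0.1928
0.02 209 [-0.0137 -0.0085  0.0111] 0.1927
0.03 674 [-0.0176 -0.0004  0.0157] 0.1933
0.04 664 [-0.0177 -0.0002  0.0159] 0.1982
0.05 67 [-0.018  -0.0023  0.015 ] 0.1977
row [0.147 0.163 0.115] [-0.     0.001  0.   ] heading 98.41 pos [0.4996 0.2488 0.2978] t 15.03 F [ 0.2 -1.6 -0.1]
```

The spool is now at dock x = +2 mm, y = +0.6 mm: home. Next I'll grasp the keeper tab.

>>> apply_moves:
  series:
    - [0.147,0.163,0.0,0,0,0]
    - [0.147,0.163,0.0,0,0,0]
    - [0.147,0.163,0.06,0,0,0]
    - [0.147,0.163,0.11,0,0,0]
    - [0.147,0.163,0.115,0,0,0]
    - [0.147,0.163,0.115,0,0,0]

```text
t: 15.78
eef_pos: [0.5706, 0.3327, 0.2414]
tcp_rot: [0.0, 0.654, 0.756, 0.0]
wrist_force: [0.7, -0.2, 0.6]
grip_width: 0.0239
gripper_force: 0.0
```

```bash
python3 - <<'E'
from h import *
plan((.5700,.333),.197,98.4)
g=grab('wrist','pics/w8.png'); a=grab('scene')['im'][220:400,270:450]
cv2.imwrite('pics/c8.png',np.hstack([cv2.resize(g['im'],(480,360)),cv2.resize(a,(320,360))])[...,::-1])
E
```

```text
row [ 0.001 -0.001  0.089] [ 0.001 -0.    -0.002] heading 98.29 pos [0.5706 0.3327 0.2414] t 15.78 F [ 0.7 -0.2  0.6]
```

View pics/c8.png

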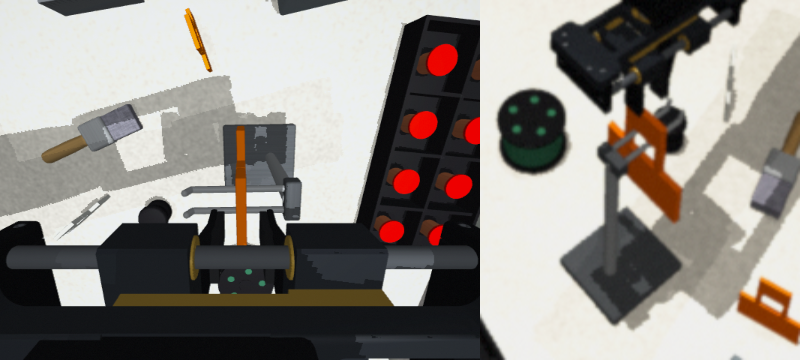

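The keeper's edge is at column 241, midway between the fingers at about 215 and 268. The post at 290 is clear. I'll descend and close the fingers.

>>> apply_moves:
  series:
    - [0,0,0.03,0,0,0]
    - [0,0,0.06,0,0,0]
    - [0,0,0.08,0,0,0]
    - [0,0,0.088,0,0,0]
    - [0,0,0.088,0,0,0]

```text
t: 16.5
eef_pos: [0.5697, 0.3336, 0.196]
tcp_rot: [-0.0, 0.654, 0.757, -0.0]
wrist_force: [-0.2, -0.1, -0.3]
grip_width: 0.0239
gripper_force: 0.0
```

>>> apply_moves:
  series:
    - [0,0,0,0,0,0]
    - [0,0,0,0,0,0]
    - [0,0,0,0,0,0]
    - [0,0,0,0,0,0]
  hand: -1

```text
t: 17.0
eef_pos: [0.5702, 0.3337, 0.1971]
tcp_rot: [0.0, 0.654, 0.757, 0.0]
wrist_force: [0.1, -0.1, 1.7]
grip_width: 0.0077
gripper_force: 30.0
```

>>> apply_moves:
  series:
    - [0,0,-0.015,0,0,0]
    - [0,0,-0.03,0,0,0]
    - [0,0,-0.031,0,0,0]
    - [0,0,-0.031,0,0,0]

```text
t: 17.5
eef_pos: [0.5699, 0.3336, 0.2121]
tcp_rot: [0.0, 0.654, 0.757, 0.0]
wrist_force: [-0.5, -0.7, -1.0]
grip_width: 0.0075
gripper_force: 30.0
```

>>> apply_moves:
  series:
    - [0,-0.03,0,0,0,0]
    - [0,-0.07,0,0,0,0]
    - [0,-0.11,0,0,0,0]
    - [0,-0.15,0,0,0,0]
    - [0,-0.17,0,0,0,0]
    - [0,-0.17,0,0,0,0]

```text
t: 18.25
eef_pos: [0.4856, 0.3213, 0.2121]
tcp_rot: [0.0, 0.653, 0.757, 0.0]
wrist_force: [0.5, -0.0, -0.8]
grip_width: 0.0078
gripper_force: 30.0
```

```bash
python3 -c "
from h import *
plan((.48,.1),.28,60); plan(dk(-.058,0),.28,33)"
```

```text
row [-0.436 -0.076 -0.136] [ 0.    -0.     0.853] heading 98.39 pos [0.4856 0.3213 0.2121] t 18.25 F [ 0.5 -0.  -0.8]
row [-0.973  0.032 -0.136] [ 0.    -0.     1.453] heading 98.39 pos [0.4856 0.3213 0.2121] t 18.25 F [ 0.5 -0.  -0.8]
```

>>> apply_moves:
  series:
    - [-0.12,-0.04,-0.02,0,0,0.1]
    - [-0.24,-0.076,-0.06,0,0,0.3]
    - [-0.35,-0.076,-0.13,0,0,0.5]
    - [-0.436,-0.076,-0.136,0,0,0.7]
    - [-0.436,-0.076,-0.136,0,0,0.85]
    - [-0.436,-0.076,-0.136,0,0,0.85]

```text
t: 19.0
eef_pos: [0.4807, 0.0992, 0.2804]
tcp_rot: [0.0, 0.866, 0.501, 0.0]
wrist_force: [0.4, 0.2, -0.7]
grip_width: 0.0077
gripper_force: 30.0
```

```bash
python3 -c "
from h import *
plan(dk(-.058,0),.22,33.1)"
```

```text
row [-0.354  0.415  0.121] [ 0.001 -0.001  0.6  ] heading 60.08 pos [0.4807 0.0992 0.2804] t 19.0 F [ 0.4  0.2 -0.7]
```

>>> apply_moves:
  series:
    - [-0.354,0.415,0.12,0,0,0.6]
    - [-0.354,0.415,0.12,0,0,0.6]
    - [-0.354,0.415,0.12,0,0,0.6]
    - [-0.354,0.415,0.12,0,0,0.6]
    - [-0.354,0.415,0.12,0,0,0.6]
    - [-0.354,0.415,0.12,0,0,0.6]
    - [-0.354,0.415,0.12,0,0,0.6]

```text
t: 19.88
eef_pos: [0.5718, -0.1558, 0.2197]
tcp_rot: [-0.0, 0.958, 0.286, -0.0]
wrist_force: [-1.0, 0.2, -2.1]
grip_width: 0.008
gripper_force: 30.0
```

```bash
python3 - <<'E'
from h import *
plan(dk(-.058,0),.14,33.1)
g=grab('wrist'); t=grab('top'); s=grab('scene')
a=cv2.resize(g['im'],(440,330)); b=cv2.resize(t['im'][150:320,380:560],(349,330)); c=cv2.resize(s['im'][120:280,170:390],(370,269))
bb=np.vstack([np.hstack([a,b]),np.hstack([c,np.zeros((269,419,3),np.uint8)])]); cv2.imwrite('pics/c9.png',bb[...,::-1])
for n,f in(('w',g),('t',t)):
    P=cloud(f); Z=P[...,2]; hsv=cv2.cvtColor(f['im'],cv2.COLOR_RGB2HSV); D=(P[...,:2]-SEAT)@np.c_[DX,DY]
    o=(hsv[...,0]<20)&(hsv[...,1]>140)&(Z>.1)&(Z<.26)&(abs(D[...,0]+.058)<.06)&(abs(D[...,1])<.08)
    p=np.c_[D,Z][o]; print(n,'orange',o.sum())
    for lo in np.arange(.12,.26,.02):
        k=(p[:,2]>=lo)&(p[:,2]<lo+.02)
        if k.sum()>8: print(round(lo,2),k.sum(),p[k].min(0).round(4),p[k].max(0).round(4),np.median(p[k],0).round(4))
    m=(Z>.046)&(Z<.054)&(D[...,0]<-.035)&(D[...,0]>-.085)&(abs(D[...,1])>.046)&(abs(D[...,1])<.08)
    k,l,st,c=cv2.connectedComponentsWithStats(m.astype(np.uint8))
    for i in range(1,k):
        if st[i,4]>15: q=D[l==i]; print(n,'post',st[i,4],q.min(0).round(4),q.max(0).round(4))
E
```

```text
row [-0.001  0.004  0.159] [-0.001  0.     0.003] heading 33.24 pos [ 0.5718 -0.1558  0.2197] t 19.88 F [-1.   0.2 -2.1]Traceback (most recent call last):
  File "<stdin>", line 9, in <module>
    res = self.concatenate(tuple(objs), axis=axis)
ValueError: all the input arrays must have same number of dimensions, but the array at index 0 has 3 dimension(s) and the array at index 1 has 2 dimension(s)
```

View pics/c9.png

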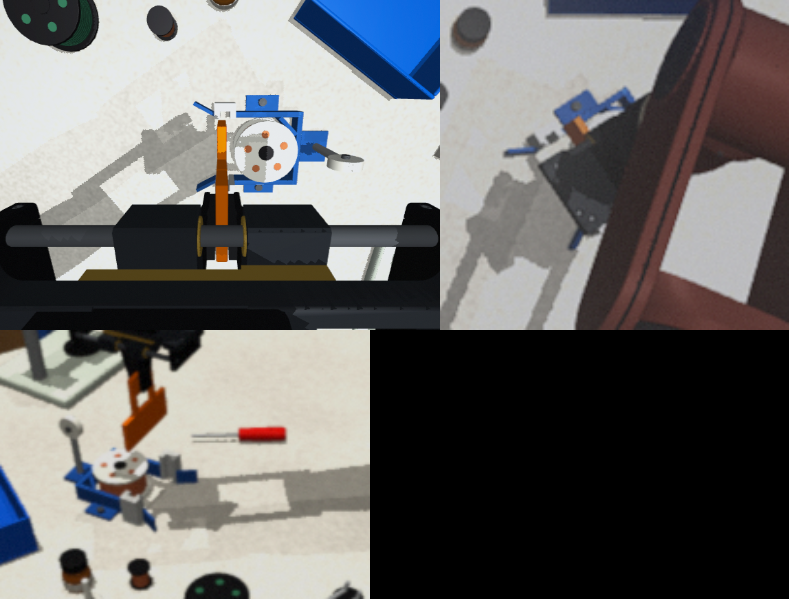

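The wrist view shows the upright keeper (column 221) in line with the far post (222,108), with the spool seated at (265,150). Now I'll measure the keeper against the posts in that same picture.

```bash
cat > rel.py <<'E'
from h import *
if len(sys.argv)>1: [grab(n) for n in sys.argv[1:]]
s=manip.get_state(); print('tcp dk',np.round(todk(s['eef_pos']),4),s['eef_pos'][2].round(4)); zt=s['eef_pos'][2]
for n in('wrist','top'):
    f=load(n); P=cloud(f); Z=P[...,2]; hsv=cv2.cvtColor(f['im'],cv2.COLOR_RGB2HSV); D=(P[...,:2]-SEAT)@np.stack([DX,DY],1)
    o=(hsv[...,0]<22)&(hsv[...,1]>140)&(Z>zt-.1)&(Z<zt+.04)&(abs(D[...,0]+.058)<.03)&(abs(D[...,1])<.08)
    p=np.c_[D[o],Z[o]]; print(n,'orange',o.sum())
    for lo in np.arange(-.09,.03,.01):
        k=(p[:,2]-zt>=lo)&(p[:,2]-zt<lo+.01)
        if k.sum()>8: print(round(lo,2),k.sum(),np.percentile(p[k],[1,50,99],axis=0).round(4).tolist())
    for sg in(1,-1):
        m=(Z>.046)&(Z<.055)&(D[...,0]<-.03)&(D[...,0]>-.09)&(sg*D[...,1]>.046)&(sg*D[...,1]<.08); q=D[m]
        if len(q)>15:
            print(n,'post',sg,len(q),np.percentile(q,[1,99],axis=0).round(4).tolist())
            k=abs(q[:,1])<.057; x=np.sort(q[k][:,0]); 
            if len(x)>3: i=np.diff(x).argmax(); print('  groove x',x[i].round(4),x[i+1].round(4))
    m=(Z>.046)&(Z<.054)&(np.hypot(D[...,0],D[...,1])<.055); print(n,'spool',m.sum(),np.percentile(D[m],[.5,99.5],axis=0).round(4).tolist() if m.any() else '')
E
python3 rel.py
```

```text
tcp dk [-0.0599  0.0009] 0.2205
wrist orange 2759
-0.08 20 [[-0.0637, 0.0559, 0.1431], [-0.0605, 0.0561, 0.1462], [-0.0571, 0.0563, 0.1502]]
-0.07 13 [[-0.0637, 0.0557, 0.1511], [-0.0604, 0.0561, 0.1558], [-0.0573, 0.0563, 0.1585]]
-0.06 23 [[-0.064, 0.0554, 0.1607], [-0.0604, 0.0561, 0.1656], [-0.0574, 0.0562, 0.1703]]
-0.05 26 [[-0.0638, 0.0556, 0.1708], [-0.0601, 0.056, 0.1759], [-0.0569, 0.0562, 0.1805]]
-0.04 676 [[-0.0639, 0.0279, 0.1822], [-0.0604, 0.0426, 0.1874], [-0.0564, 0.0561, 0.1894]]
-0.03 63 [[-0.0638, 0.0276, 0.1906], [-0.0604, 0.028, 0.1956], [-0.0568, 0.0284, 0.2003]]
-0.02 78 [[-0.064, 0.0276, 0.2005], [-0.0604, 0.028, 0.2058], [-0.0566, 0.0285, 0.2102]]
-0.01 95 [[-0.0649, 0.0102, 0.2108], [-0.0603, 0.0279, 0.2152], [-0.0567, 0.0285, 0.2203]]
-0.0 112 [[-0.0648, 0.0101, 0.2206], [-0.0608, 0.0279, 0.2258], [-0.0569, 0.0283, 0.2303]]
0.01 143 [[-0.0646, 0.0099, 0.2306], [-0.0603, 0.0278, 0.2355], [-0.0563, 0.0283, 0.2404]]
0.02 1494 [[-0.0643, -0.0272, 0.2417], [-0.0603, 0.011, 0.2472], [-0.0563, 0.0281, 0.2486]]
wrist post 1 560 [[-0.07, 0.0491], [-0.0408, 0.0693]]
  groove x -0.0634 -0.0483
wrist post -1 124 [[-0.0699, -0.0635], [-0.0407, -0.0492]]
  groove x -0.0698 -0.0481
wrist spool 6495 [[-0.0405, -0.0432], [0.0475, 0.0444]]
top orange 21
-0.04 15 [[-0.0645, 0.0403, 0.1857], [-0.0614, 0.0456, 0.1884], [-0.0588, 0.0549, 0.1902]]
top post 1 98 [[-0.073, 0.0494], [-0.0432, 0.0699]]
  groove x -0.0648 -0.0514
top spool 59 [[-0.0153, 0.0356], [0.0284, 0.0462]]
```

In the wrist picture the keeper is parallel to the slot and needs +4.5 mm along dock x (tool y) and about -0.3 mm across. Lowering to just above the posts.

>>> apply_moves:
  series:
    - [-0.001,0.009,0.05,0,0,0]
    - [-0.001,0.009,0.1,0,0,0]
    - [-0.001,0.009,0.14,0,0,0]
    - [-0.001,0.009,0.155,0,0,0]
    - [-0.001,0.009,0.155,0,0,0]
    - [-0.001,0.009,0.155,0,0,0]

```text
t: 20.78
eef_pos: [0.5745, -0.1611, 0.1437]
tcp_rot: [0.001, 0.958, 0.285, 0.001]
wrist_force: [-0.0, 0.3, -1.6]
grip_width: 0.0079
gripper_force: 30.0
```

```bash
python3 rel.py wrist top
```

```text
tcp dk [-0.0537 -0.0001] 0.1437
wrist orange 2766
-0.08 16 [[-0.0575, 0.0553, 0.0673], [-0.0539, 0.0556, 0.0685], [-0.0508, 0.0557, 0.073]]
-0.07 18 [[-0.0575, 0.0552, 0.0739], [-0.0542, 0.0555, 0.0789], [-0.0505, 0.0557, 0.083]]
-0.06 21 [[-0.0572, 0.0553, 0.0843], [-0.0542, 0.0555, 0.0891], [-0.0511, 0.0556, 0.0914]]
-0.05 26 [[-0.0579, 0.0548, 0.094], [-0.0542, 0.0554, 0.0992], [-0.0508, 0.0556, 0.1029]]
-0.04 684 [[-0.0578, 0.0273, 0.1054], [-0.0543, 0.0419, 0.1114], [-0.0502, 0.0555, 0.113]]
-0.03 61 [[-0.0577, 0.0271, 0.114], [-0.0543, 0.0274, 0.1191], [-0.0507, 0.0277, 0.1234]]
-0.02 79 [[-0.0577, 0.0269, 0.1238], [-0.0538, 0.0273, 0.1286], [-0.0505, 0.0278, 0.1335]]
-0.01 92 [[-0.0581, 0.0251, 0.1339], [-0.0548, 0.0273, 0.1391], [-0.0507, 0.0276, 0.1436]]
-0.0 107 [[-0.0589, 0.0094, 0.1438], [-0.0543, 0.0272, 0.1489], [-0.0506, 0.0277, 0.1532]]
0.01 139 [[-0.0587, 0.0094, 0.1539], [-0.0544, 0.0271, 0.1587], [-0.0507, 0.0278, 0.1636]]
0.02 1509 [[-0.0584, -0.0275, 0.1646], [-0.0544, 0.0105, 0.1713], [-0.0505, 0.0274, 0.1728]]
wrist post 1 967 [[-0.0704, 0.0486], [-0.041, 0.0694]]
  groove x -0.063 -0.0483
wrist spool 10314 [[-0.0402, -0.0434], [0.0473, 0.0443]]
top orange 19
-0.04 14 [[-0.0579, 0.0389, 0.1083], [-0.0558, 0.0455, 0.1117], [-0.0531, 0.054, 0.1136]]
top post 1 86 [[-0.074, 0.0496], [-0.0431, 0.0699]]
  groove x -0.0648 -0.0499
top spool 69 [[-0.0209, 0.0353], [0.0266, 0.0461]]
```

>>> apply_moves:
  series:
    - [0,-0.003,0.01,0,0,0]
    - [0,-0.003,0.025,0,0,0]
    - [0,-0.003,0.04,0,0,0]
    - [0,-0.003,0.05,0,0,0]
    - [0,-0.003,0.05,0,0,0]

```text
t: 21.5
eef_pos: [0.5724, -0.1594, 0.1167]
tcp_rot: [-0.0, 0.959, 0.285, -0.001]
wrist_force: [0.1, 0.7, -0.9]
grip_width: 0.0074
gripper_force: 30.0
```

```bash
python3 rel.py wrist top | egrep "tcp|-0.0[45] |groove|post"
```

```text
tcp dk [-0.0558 -0.0005] 0.1175
-0.05 27 [[-0.0603, 0.0541, 0.0676], [-0.0569, 0.0546, 0.0727], [-0.0533, 0.0547, 0.0775]]
-0.04 682 [[-0.0604, 0.0264, 0.0787], [-0.0569, 0.0406, 0.0843], [-0.0528, 0.0546, 0.0865]]
wrist post 1 1201 [[-0.0707, 0.0484], [-0.0411, 0.069]]
  groove x -0.053 -0.0484
-0.04 14 [[-0.0602, 0.0386, 0.0831], [-0.0575, 0.0441, 0.0853], [-0.0542, 0.0534, 0.0873]]
top post 1 96 [[-0.0735, 0.0489], [-0.043, 0.0698]]
  groove x -0.0624 -0.0495
```

The keeper's lower edge is about 15 mm inside the slot with no contact force. Lowering the rest of the way.

>>> apply_moves:
  series:
    - [0.002,0.002,0.015,0,0,0]
    - [0.002,0.002,0.03,0,0,0]
    - [0.002,0.002,0.045,0,0,0]
    - [0.002,0.002,0.058,0,0,0]
    - [0.002,0.002,0.064,0,0,0]
    - [0.002,0.002,0.064,0,0,0]

```text
t: 22.35
eef_pos: [0.5742, -0.1598, 0.0852]
tcp_rot: [-0.0, 0.959, 0.285, -0.0]
wrist_force: [0.2, -0.4, -1.0]
grip_width: 0.0079
gripper_force: 30.0
```

>>> apply_moves:
  series:
    - [0,0,0.003,0,0,0]
    - [0,0,0.006,0,0,0]
    - [0,0,0.008,0,0,0]
    - [0,0,0.008,0,0,0]

```text
t: 22.85
eef_pos: [0.5747, -0.16, 0.0822]
tcp_rot: [0.0, 0.959, 0.285, 0.0]
wrist_force: [-0.6, 1.0, 3.4]
grip_width: 0.0078
gripper_force: 30.0
```

Contact came at TCP z = 0.082 as predicted, so the keeper is at the bottom. Releasing and retreating.

>>> apply_moves:
  series:
    - [0,0,0,0,0,0]
    - [0,0,0,0,0,0]
    - [0,0,0,0,0,0]
    - [0,0,0,0,0,0]
  hand: -0.45

```text
t: 23.35
eef_pos: [0.5742, -0.1599, 0.0814]
tcp_rot: [-0.0, 0.959, 0.285, -0.0]
wrist_force: [-0.4, 0.3, -0.1]
grip_width: 0.0235
gripper_force: 0.0
```

>>> apply_moves:
  series:
    - [0,0,-0.03,0,0,0]
    - [0,0,-0.08,0,0,0]
    - [0,0,-0.15,0,0,0]
    - [0,0,-0.25,0,0,0]
    - [0,0,-0.35,0,0,0]
    - [0,0,-0.4,0,0,0]

```text
t: 24.1
eef_pos: [0.5756, -0.1604, 0.2869]
tcp_rot: [0.002, 0.959, 0.285, 0.003]
wrist_force: [-0.2, -0.6, -0.7]
grip_width: 0.0241
gripper_force: 0.0
```

>>> apply_moves:
  series:
    - [-0.1,-0.1,0,0,0,0]
    - [-0.2,-0.2,0,0,0,0]
    - [-0.3,-0.25,0,0,0,0]
    - [-0.4,-0.25,0,0,0,0]
    - [-0.5,-0.25,0,0,0,0]
    - [-0.5,-0.25,0,0,0,0]

```text
t: 24.85
eef_pos: [0.2948, -0.1935, 0.283]
tcp_rot: [0.002, 0.959, 0.282, 0.0]
wrist_force: [0.4, -0.9, 0.3]
grip_width: 0.0239
gripper_force: 0.0
```

```bash
python3 - <<'E'
from h import *
s=manip.get_state(); print(s['eef_pos'],s['t'])
t=grab('top'); sc=grab('scene')
P=cloud(t); Z=P[...,2]; D=(P[...,:2]-SEAT)@np.stack([DX,DY],1)
m=(Z>.058)&(Z<.15)&(abs(D[...,0]+.058)<.025)&(abs(D[...,1])<.08); q=np.c_[D[m],Z[m]]
print('keeper top',len(q),np.percentile(q,[2,50,98],axis=0).round(4).tolist()); k=q[:,2]>.1; print(np.percentile(q[k],[2,50,98],axis=0).round(4).tolist() if k.any() else '')
im=t['im'].astype(int); g=(im.min(-1)>110)&(Z>.044)&(Z<.058)&(np.hypot(D[...,0],D[...,1])<.055)&(D[...,0]>-.06); print('spool',g.sum(),np.percentile(D[g],[.3,99.7],axis=0).round(4).tolist())
a=cv2.resize(t['im'][60:400,60:600],(800,504))[:,:]; a=cv2.resize(t['im'],(400,300)); b=cv2.resize(sc['im'],(400,300)); c=cv2.resize(t['im'][180:290,390:540],(400,293)); d=cv2.resize(sc['im'][150:255,200:345],(400,293))
cv2.imwrite('pics/fin.png',np.vstack([np.hstack([a,b]),np.hstack([c,d])])[...,::-1])
E
```

```text
[ 0.29476084 -0.19351597  0.2829695 ] 24.85
keeper top 218 [[-0.0618, -0.0265, 0.0635], [-0.0603, 0.0008, 0.1052], [-0.0534, 0.028, 0.1138]]
[[-0.0615, -0.026, 0.1026], [-0.0587, 0.0006, 0.1095], [-0.0532, 0.0277, 0.1145]]
spool 1076 [[-0.0352, -0.0436], [0.0462, 0.0452]]
```

View pics/fin.png

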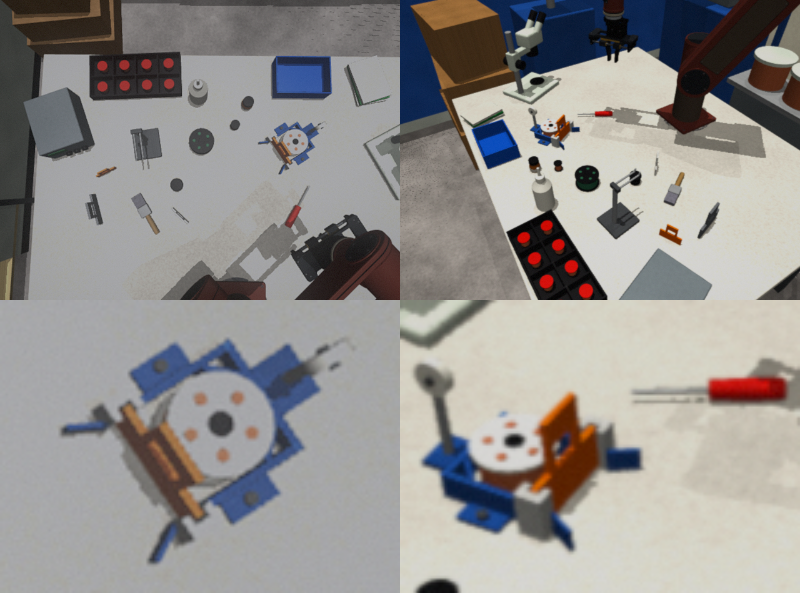

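The final views show the keeper upright in the slot with its tab top at 0.110 m, which means it is fully down. The spool is home behind it, and the other loose things are where they were. Handing in.

```bash
python3 -c "
from plant import ticket
print(ticket.close_job())"
```

```text
the job is handed in; nothing more can be done
None
```

I slid the copper spool home into the cradle (last measured about 2 mm past the seat centre) and stood the orange keeper upright and fully down in the slot; I left the other loose things alone and handed the job in at about 25 s, with no verdict returned.

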